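# Clamp a ceramic heat-shield plate with the one-hand bench clamp

## Robot

A 6-joint arm with a two-finger parallel gripper is mounted at the origin on the work surface. World frame = base frame: x ahead of the robot, y to its left, z up, the work surface at z = 0. Lengths are in mm, angles in rad, forces in N, time in s.
With the tool pointing down it reaches from about 350 to 875 mm from the base axis. Payload 4.2 kg.
Tool frame: the origin (TCP) lies on the centre line of the jaws, within the pads' length; the fingertips stand ahead of it and the grasp point (between the pads) lies 3 mm ahead of it (manip.tips_ahead is the z of the fingertips in the tool frame, in mm); z points along the fingers, y is the line along which they close (so a half turn about z gives the same grasp; the last joint's range is limited). The gripper opens to 87 mm and grips with 3 to 60 N. Pads are 19 mm wide; open, the fingers measure 117 mm over their backs; the gripper's body (75 mm by 190 mm) begins 51 mm behind the grasp point.
Start: joints at [1.362, 0.385, 0.008, 0, -1.194, -0.259], TCP at [281.794, 557.846, 244.55] pointing down, gripper open.
Joint ranges: [-3.14, 3.14], [-1.21, 2.06], [-1.07, 1.41], [-3.16, 2.05], [-2.99, -0.16], [-3.1, 3.1]. Speed limits (rad/s): [2.79, 2.79, 3.14, 3.14, 3.14, 3.14].

## Interface

Orientations are given as a rotation vector (axis times angle).
In Python, from station import manip, vision gives the robot as it stands.
- The arm moves only by the shell command python3 -m creep 'ROWS' [FORCE]. ROWS is JSON, a list of rows, each a list of 3 entries, a list of its own where there are three numbers: the shift along the tool's x, y, z in mm, then the turn, a rotation vector about the tool's x, y, z in rad, then the finger opening in mm, from 0 to 87. In form: [[[dx, dy, dz], [rx, ry, rz], hand], ...]. A call has 1 to 12 rows; each row shifts and turns the commanded pose from where the row before left it, along the tool's axes as they then stand; what a row does not reach is not made up. A row lasts 1/8 s, in which the tool goes at most 62.5 mm and 10.7 degrees, less where a joint would pass 70% of its speed; a pose out of reach is approached as far as the arm can. A call with a gripper value outside its range is refused whole. The fingers move at their own pace and stop on an object; FORCE is the grip in N (left out, the last holds). Time passes only in rows, so rows that do not move let the fingers close. It gives the time, the measured TCP pose, the force, the opening and the grip force at its end, in the units of the state.
- manip.sense(): the state, without advancing time (a new reading comes with each control period).
- vision.read_camera(name): name is "scene" or "side" or "wrist"; returns a dict with "color" (420x560x3 uint8, red, green, blue), "depth" (420x560 float32, mm along the optical axis (not along the pixel's ray), 0 where there is no reading), "fx", "fy", "cx", "cy" (pixels), "k1" (the pictures are not rectified: a ray, as slopes to the right and down, at radius r is drawn at 1 + k1 r^2 times it, then the intrinsics apply), "extrinsics" (4x4, takes a point from world to camera coordinates). Camera axes: x right, y down, z forward; pixel columns grow to the right and rows downward; lengths in mm; the calibration is good to about 2 mm. A picture is of the moment at which its call begins.
- manip.close_job(): hands the job in; it is judged then, once.
The state is a dict: "time": time; "joints": joint angles; "dq": joint speeds; "tau": joint torques, N m; "eef_pos": TCP position; "orientation": TCP orientation; "ft_force": force on the tool from outside, world axes, zero at the start; "moment": the same for the moment, N m; "finger_gap": finger opening in mm; "grasp_force": force on a finger pad.
Only numpy, scipy, OpenCV 4.12 (cv2) and the standard library are available. Lean on these libraries where they do the work, as an engineer would, in place of code of your own. Each camera call takes 0.05 s, during which the arm holds its last target. There are 200 camera calls.

## Task

Take the white ceramic plate from its stand and slide it on edge, gently, all the way down into the slot of the bench clamp, then let go of it. Then pump the clamp's trigger, squeezing it fully towards the fixed handle and letting it spring back, until the padded jaw reaches the plate and presses it against the anvil with its spring pad pushed in clearly but not far (about 3 to 12 mm): the plate is brittle, so do not pump on and crush it, do not push the jaw by hand, and leave the jar, the flange ring and the wrench alone. Finish while still squeezing the trigger, with the plate gripped.

Things in the scene. Friction and masses are not known exactly. Their poses are not given: they have to be found in the camera images.
- plate: white ceramic plate, 8 mm thick (its own x), 90 mm wide (its y) and 95 mm tall (its z), 0.18 kg; origin at the centre of its bottom edge face. It starts upright on edge in the stand and is taken by its thickness from above.
- stand: low metal stand, fixed to the bench, 70 x 120 mm, 40 mm high, with an open-topped slot 11 mm wide (its x) and 96 mm long (its y), slot floor 10 mm above the bench; origin under its centre on the bench. The plate sticks out 65 mm above it. One of the plate's faces looks along the stand's +x.
- clamp: one-hand bar clamp on a grey base plate 315 x 110 mm, 12 mm thick, fixed to the bench. Origin on the bench, x along the bar from handle to anvil, z up. At x = -115 to -95 mm stands the fixed black handle (26 mm wide, top 145 mm above the bench), in front of it the trigger. Anvil face at x = 150 mm, anvil top 74 mm above the bench; the plate's slot is just in front of it.
- slot (a point): centre of the slot floor in the clamp, 12 mm above the bench, at x = 144 mm of the clamp; axes as the clamp's. The slot, open at the top, is 12 mm wide along x, from the anvil face to two lips 57 mm above the bench that flank the jaw's path, and 96 mm long along y. The seated plate rests on this floor and sticks out 33 mm above the anvil.
- squeeze (a point): fixed point of the clamp, 128 mm above the bench, midway between the handle's back face (x = -115 mm) and the front of the fully squeezed trigger (x = -79 mm); axes as the clamp's. A gripper centred here and closing along the clamp's x must be open 80 mm or more to pass over handle and resting trigger, and closes to about 36 mm when the trigger is fully in.
- trigger: black trigger lever, 22 mm wide, 10 mm thick, reaching 56 mm up from its pivot; origin at the pivot, 75 mm above the bench, at x = -84 mm of the clamp. At rest it leans 0.4 rad towards the jaw; fully squeezed towards the handle it is upright (tip travel 22 mm). A spring of 2 to 4 N at the tip returns it; the jaw's pressing adds up to about 8 N.
- trigger_tip (a point): centre of the trigger's upper end.
- jaw: sliding jaw: toothed bar 27 mm above the bench with a black head and the spring pad. Its origin is the clamp's when fully drawn back and moves in the clamp's +x. One-way ratchet, 6 mm teeth: a full pump moves it one tooth, 6 mm (the first may give 1 to 9 mm). It stays when the trigger springs out, but under load it settles back 2 to 3 mm.
- pad (a joint): how far the jaw's spring pad is pushed into the head, m: 0 when free, 0.021 at its end; the pad's spring has 1000 N/m, so 0.005 means 5 N on the plate. More than 0.015 breaks the plate.
- pad_face (a point): centre of the front of the dark rubber pad (36 mm wide, 32 mm high, 50 mm above the bench), which comes towards the plate; it starts 17 to 34 mm from the seated plate's face.
- jar: translucent whitish jar with a white cap, 60 mm across, 100 mm high; origin under its centre. A bystander.
- flange: steel flange ring, 70 mm across, 14 mm high; origin under its centre. A bystander.
- wrench: steel wrench lying on the bench; a bystander.
Not all that is in view belongs to the job. Of the things shaped like the plate, the white one is meant.

How it is judged:
By the outcome, as a careful person would: the job done as asked, in the order asked, and still so for the second after the job is handed in, while the arm keeps its last pose, push and grip.
It also fails if it takes over 64 s, if anything falls off the work surface, if the arm or the gripper's body presses on something with over 40 N, if the wrist force passes 120 N, or if a joint passes its speed limit or range.

## Working session

There is one attempt and no reset: what is moved stays moved. The work goes in short steps, Python scripts to look and compute and a shell command to move; the robot and the scene stay as the last step left them, time stands still between calls to the robot, and variables do not carry over. Pictures are saved under pics/ and viewed, at most 10 in all, crops included, and the job is handed in when it is done.

```bash
mkdir -p pics
cat > h.py <<'E'
import numpy as np, cv2
from station import manip, vision
from scipy.spatial.transform import Rotation as R
def snap(n):
    c=vision.read_camera(n); return c
def save(c,name): cv2.imwrite('pics/'+name,c['color'][:,:,::-1])
def pts(c,uv=None):
    "world xyz for every pixel (HxWx3)"
    d=c['depth']; H,W=d.shape
    K=np.array([[c['fx'],0,c['cx']],[0,c['fy'],c['cy']],[0,0,1.]])
    v,u=np.mgrid[0:H,0:W].astype(np.float64)
    p=cv2.undistortPoints(np.stack([u.ravel(),v.ravel()],1)[:,None],K,np.array([c['k1'],0,0,0.]))[:,0]
    z=d.ravel(); P=np.stack([p[:,0]*z,p[:,1]*z,z],1)
    E=np.array(c['extrinsics']); P=(P-E[:3,3])@E[:3,:3]
    P[z==0]=np.nan
    return P.reshape(H,W,3)
E
python3 - <<'E'
from h import *
a=snap('scene');b=snap('side')
np.savez('s0.npz',a=pts(a),b=pts(b),ac=a['color'],bc=b['color'])
save(a,'scene0.png');save(b,'side0.png')
print(manip.sense()); print(manip.tips_ahead)
E
```

```text
{'time': 0.1, 'joints': array([ 1.36158423e+00,  3.85498635e-01,  6.78265740e-03, -4.41475045e-04,
       -1.19399087e+00, -2.58616862e-01]), 'dq': array([ 1.82134223e-04, -8.68416301e-04,  2.68589096e-03,  2.06650705e-03,
       -6.19390727e-05, -4.96141050e-04]), 'tau': array([-1.47216042e-04, -3.91687489e+01,  1.87936127e+01,  4.23192099e+00,
        1.34420747e-02, -6.97185192e-05]), 'eef_pos': array([281.59495727, 557.42668159, 243.56441725]), 'orientation': array([ 3.05410907e+00, -7.27984456e-01, -5.69902925e-04]), 'ft_force': array([-0.17234931,  0.50586447,  0.08868173]), 'moment': array([-0.01420416, -0.02233709,  0.07083895]), 'grasp_force': 0.0, 'finger_gap': 87.3427726324024}
22.0
```

View pics/scene0.png

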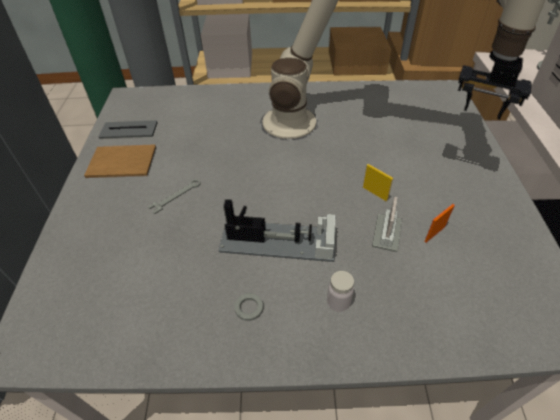

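View pics/side0.png

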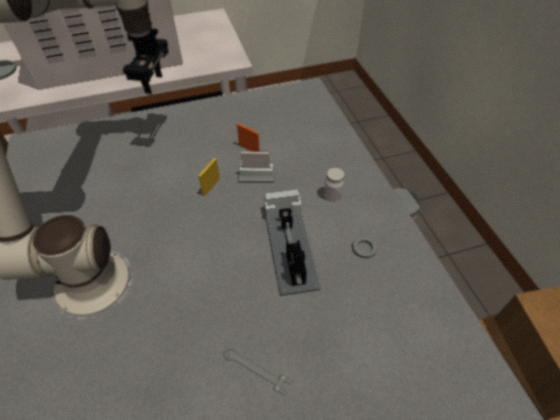

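Scene view: the plate-shaped things are yellow at (377,183), orange at (440,223) and white in the stand at (393,213). I choose the white one. The clamp's handle is at (232,215) and its anvil at (326,232). The jar is at (341,290), the ring at (249,306) and the wrench at (176,196).

Run:
```python
from h import *
s=np.load('s0.npz')
A=s['ac'][165:275,215:460]; B=s['bc'][115:300,190:350]
cv2.imwrite('pics/c1.png',cv2.resize(A[:,:,::-1],None,fx=3.2,fy=3.2,interpolation=cv2.INTER_CUBIC))
cv2.imwrite('pics/c2.png',cv2.resize(B[:,:,::-1],None,fx=3.2,fy=3.2,interpolation=cv2.INTER_CUBIC))
# white cloud in the region of plate; height slices
for n,c in(('a','ac'),('b','bc')):
    P=s[n];C=s[c].astype(int)
    for nm,(u0,u1,v0,v1) in (dict(plate=(375,405,190,250),clamp=(215,340,195,262)) if n=='a' else dict(plate=(235,276,148,184),clamp=(258,322,185,297))).items():
        Q=P[v0:v1,u0:u1].reshape(-1,3)
        for lo,hi in ((6,18),(34,46),(50,65),(66,80),(80,110),(110,160)):
            q=Q[(Q[:,2]>lo)&(Q[:,2]<hi)]
            if len(q)>8:
                r=cv2.minAreaRect(q[:,:2].astype(np.float32)); print(n,nm,lo,hi,len(q),np.round(r[0]),np.round(r[1]),round(r[2],1),q[:,2].max().round())
```

```text
a plate 6 18 530 [492. 281.] [ 90. 230.] 80.1 18.0
a plate 34 46 259 [501. 270.] [ 44. 196.] 79.3 46.0
a plate 50 65 24 [502. 267.] [ 10. 172.] 78.4 65.0
a plate 66 80 20 [543. 258.] [ 7. 85.] 77.2 80.0
a plate 80 110 116 [542. 262.] [ 8. 91.] 72.1 110.0
a clamp 6 18 2215 [503. -52.] [366. 246.] 86.5 18.0
a clamp 34 46 288 [582. -48.] [109. 282.] 1.0 46.0
a clamp 50 65 441 [581. -47.] [112. 283.] 1.0 65.0
a clamp 66 80 681 [555. -40.] [292. 101.] 80.0 80.0
a clamp 80 110 128 [ 550. -133.] [97. 37.] 76.8 110.0
a clamp 110 160 202 [ 547. -154.] [56. 29.] 79.7 150.0
b plate 6 18 274 [554. 301.] [166. 120.] 72.1 18.0
b plate 34 46 177 [540. 256.] [ 35. 107.] 72.3 46.0
b plate 50 65 88 [539. 256.] [ 9. 89.] 70.0 65.0
b plate 66 80 84 [539. 253.] [12. 89.] 70.4 80.0
b plate 80 110 198 [540. 256.] [13. 90.] 73.3 108.0
b clamp 6 18 2112 [565. -21.] [384. 136.] 77.3 18.0
b clamp 34 46 218 [556. -47.] [292. 108.] 81.3 46.0
b clamp 50 65 359 [557. -44.] [295. 108.] 81.2 65.0
b clamp 66 80 471 [559. -44.] [293.  99.] 82.5 80.0
b clamp 80 110 79 [ 534. -164.] [23. 53.] 19.0 110.0
b clamp 110 160 214 [ 544. -157.] [58. 26.] 78.9 149.0
```

View pics/c1.png

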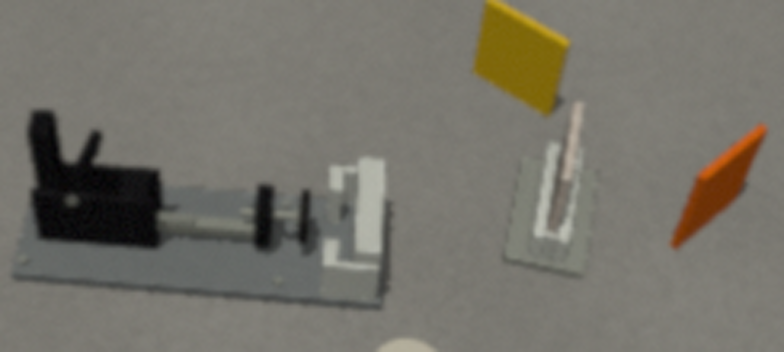

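View pics/c2.png

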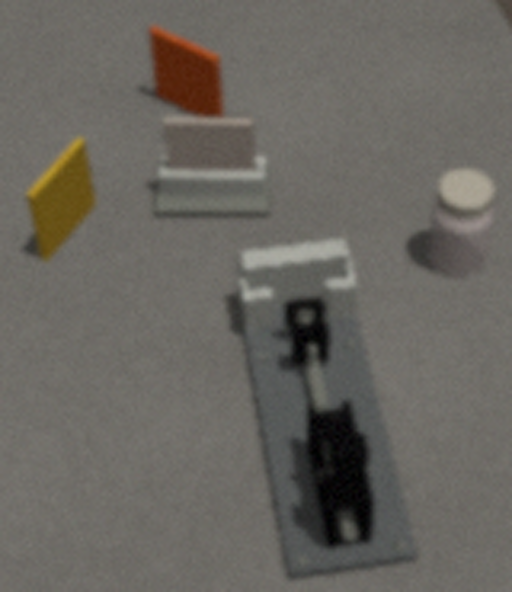

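The white plate reads about (541,259), face normal about 72°. The clamp axis is about 80°. I'll move over the plate and look with the wrist camera.

```bash
python3 -m creep '[[[33,13.5,0],[0,0,0],87],[[33,13.5,0],[0,0,0],87],[[33,13.5,0],[0,0,0],87],[[33,13.5,0],[0,0,0],87],[[33,13.5,0],[0,0,0],87],[[33,13.5,0],[0,0,0],87],[[33,13.5,0],[0,0,0],87],[[33,13.5,0],[0,0,0],87],[[33,13.5,0],[0,0,0],87],[[33,13.5,0],[0,0,0],87],[[33,13.5,0],[0,0,-0.15],87],[[0,0,0],[0,0,0],87]]' 20
python3 - <<'E'
from h import *
c=snap('wrist'); P=pts(c); np.savez('w1.npz',P=P,c=c['color']); save(c,'w1.png')
st=manip.sense(); print(st['eef_pos'],st['orientation'])
C=c['color'].astype(int)
for lo,hi in ((36,44),(85,103),(103,112)):
    m=(P[:,:,2]>lo)&(P[:,:,2]<hi)&(np.hypot(P[:,:,0]-541,P[:,:,1]-259)<75)&(C.max(2)-C.min(2)<60)
    q=P[m]
    if len(q)>8:
        r=cv2.minAreaRect(q[:,:2].astype(np.float32)); print(lo,hi,len(q),np.round(r[0],1),np.round(r[1],1),round(r[2],1),np.median(q,0))
E
```

```text
time: 1.6
eef_pos: [539.7, 259.8, 243.8]
orientation: [3.1, -0.502, -0.002]
ft_force: [-0.1, -0.4, -0.8]
finger_gap: 87.4
grasp_force: 0.0
[539.02210595 260.73397132 243.85628839] [ 3.10048998e+00 -5.01871162e-01 -1.68170534e-03]
36 44 2304 [543.4 260.1] [ 30.9 109.8] 71.6 [548.27426173 258.7596433   40.70227033]
85 103 14 [586.  245.9] [7.3 0.4] 71.0 [586.1224015  245.89325532  95.98314404]
103 112 1045 [543.6 259.8] [ 7.9 89.4] 72.4 [546.70304066 258.93734484 105.64230563]
```

View pics/w1.png

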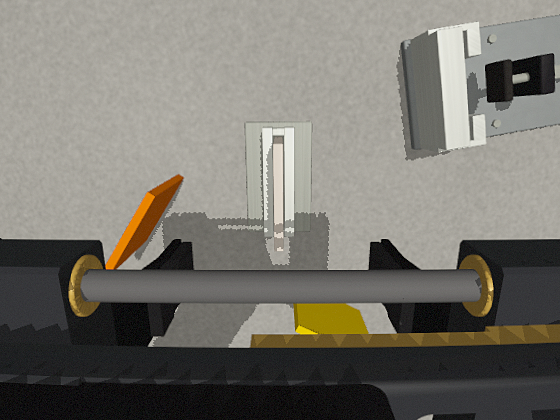

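The wrist view shows the white plate from above at (279,190) in its stand, with the yellow and orange decoys beside it. Before descending, I'll check the finger clearance to the decoys and get the clamp pose.

Run:
```python
from h import *
s=np.load('s0.npz'); w=np.load('w1.npz')
a=np.radians(72); n=np.array([np.cos(a),np.sin(a)]); t=np.array([np.sin(a),-np.cos(a)])
for P,C in ((s['a'],s['ac']),(s['b'],s['bc']),(w['P'],w['c'])):
    C=C.astype(int)
    m=(C[:,:,0]-C[:,:,2]>70)&(P[:,:,2]>60)&(np.hypot(P[:,:,0]-543,P[:,:,1]-260)<160)
    q=P[m]; e=q[:,:2]-[543.6,259.8]
    for nm,k in (('yellow',C[m][:,1]>C[m][:,0]*.6),('orange',C[m][:,1]<C[m][:,0]*.6)):
        if k.sum()>5: print(nm,k.sum(),'t',np.percentile(e[k]@t,[2,50,98]).round(),'n',np.percentile(e[k]@n,[2,50,98]).round(),'z',q[k][:,2].max().round())
P=w['P']
q=P[(P[:,:,2]>71)&(P[:,:,2]<78)&(P[:,:,1]<160)&(P[:,:,1]>50)]; r=cv2.minAreaRect(q[:,:2].astype(np.float32)); print('anvil',len(q),r)
```

```text
yellow 182 t [-149. -137.  -50.] n [-59. -36. 123.] z 103.0
orange 161 t [-54. -24.   3.] n [108. 127. 149.] z 100.0
yellow 94 t [-148. -138. -118.] n [-61. -41.   4.] z 99.0
orange 162 t [-66. -33.  -2.] n [103. 124. 145.] z 98.0
yellow 3297 t [-143.   21.   33.] n [-61. -31.  46.] z 323.0
orange 1317 t [-60. -25.   4.] n [104. 124. 147.] z 306.0
anvil 3212 ((580.1908569335938, 90.34140014648438), (23.363460540771484, 99.88319396972656), 82.01236724853516)
```

```bash
python3 -m creep '[[[4.2,-0.9,0],[0,0,-0.01],45],[[0,0,25],[0,0,0],45],[[0,0,25],[0,0,0],45],[[0,0,25],[0,0,0],45],[[0,0,25],[0,0,0],45],[[0,0,25],[0,0,0],45],[[0,0,14],[0,0,0],45],[[0,0,4],[0,0,0],45],[[0,0,0],[0,0,0],45]]' 20
python3 - <<'E'
from h import *
st=manip.sense(); print(st['eef_pos'],st['orientation'],st['ft_force'])
E
```

```text
time: 2.78
eef_pos: [543.4, 261.6, 102.0]
orientation: [-3.104, 0.481, -0.001]
ft_force: [0.1, -0.4, 0.4]
finger_gap: 45.3
grasp_force: 0.0
[543.37836606 261.63766108 102.04805108] [-3.10406095e+00  4.80683506e-01 -1.17076486e-03] [ 0.08203645 -0.35075844  0.42657615]
```

```bash
python3 -m creep '[[[0,1.5,0],[0,0,0],45],[[0,0,0],[0,0,0],0],[[0,0,0],[0,0,0],0],[[0,0,0],[0,0,0],0],[[0,0,0],[0,0,0],0],[[0,0,0],[0,0,0],0],[[0,0,0],[0,0,0],0]]' 20
python3 - <<'E'
from h import *
st=manip.sense(); print(st['eef_pos'],st['orientation'],st['ft_force'])
E
```

```text
time: 3.65
eef_pos: [542.7, 259.7, 101.5]
orientation: [3.104, -0.482, -0.0]
ft_force: [0.1, 0.2, 0.4]
finger_gap: 8.2
grasp_force: 20.0
[542.65008582 259.71488356 101.53499934] [ 3.10438811e+00 -4.81548435e-01 -3.61644564e-05] [0.13277652 0.23469581 0.36604685]
```

```bash
python3 -m creep '[[[0,0,-8],[0,0,0],0],[[0,0,-20],[0,0,0],0],[[0,0,-25],[0,0,0],0],[[0,0,-25],[0,0,0],0],[[0,0,-22],[0,0,0],0],[[5,30,0],[0,0,0],0],[[5,30,0],[0,0,0],0],[[5,30,0],[0,0,0],0],[[5,30,0],[0,0,0],0],[[5,30,0],[0,0,0],0],[[5,28,0],[0,0,-0.17],0],[[0,0,0],[0,0,0],0]]'
python3 - <<'E'
from h import *
c=snap('wrist'); P=pts(c); np.savez('w2.npz',P=P,c=c['color']); save(c,'w2.png')
st=manip.sense(); print(st['eef_pos'],st['orientation'],st['ft_force'],st['finger_gap'])
for lo,hi in ((9,14),(54,60),(72,77)):
    m=(P[:,:,2]>lo)&(P[:,:,2]<hi)&(P[:,:,1]<140)&(P[:,:,1]>20)&(P[:,:,0]>480)
    q=P[m]
    if len(q)>8:
        r=cv2.minAreaRect(q[:,:2].astype(np.float32)); print(lo,hi,len(q),np.round(r[0],1),np.round(r[1],1),round(r[2],1),np.median(q,0))
E
```

```text
time: 5.15
eef_pos: [516.7, 79.4, 201.9]
orientation: [3.134, -0.221, -0.001]
ft_force: [1.0, -0.4, -1.3]
finger_gap: 7.9
grasp_force: 20.0
[517.18655227  80.43661154 201.9713729 ] [-3.13354154e+00  2.20715685e-01 -5.90920652e-04] [ 0.01111979 -0.13990912 -1.81723558] 7.863586397910396
9 14 5544 [573.3  46.5] [ 66.4 108.9] 82.4 [577.00121656  47.44918648  12.62719976]
54 60 1314 [579.5  55.3] [113.4  68.9] 3.3 [609.26173521  60.13133324  57.52763234]
72 77 4043 [579.8  90.2] [22.2 99.6] 82.4 [582.80905958  89.73151485  74.70563516]
```

View pics/w2.png

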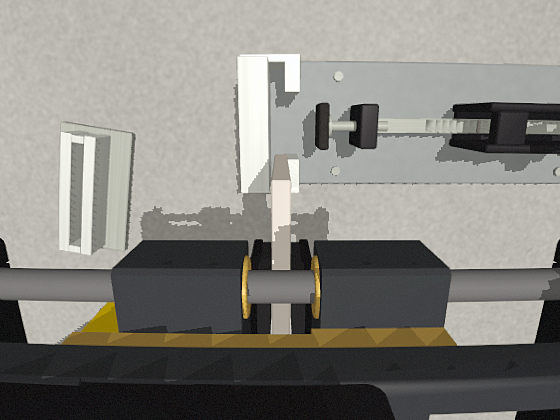

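The wrist view shows the anvil top at (254,123), the lips at (293,75) and (293,175), the pad at (322,125), and the held plate's top edge at column 282.

Run:
```python
from h import *
w=np.load('w2.npz');P=w['P']
a=np.radians(82.4); n=np.array([np.cos(a),np.sin(a)]); t=np.array([-n[1],n[0]])  # clamp x, y
X=P[:,:,:2]@n; Y=P[:,:,:2]@t; Z=P[:,:,2]
pr=lambda s,v: print(s,len(v),np.percentile(v,[1,5,50,95,99]).round(1))
box=(P[:,:,1]<140)&(P[:,:,1]>20)&(P[:,:,0]>480)
m=box&(abs(Z-74.5)<2.5); pr('anvil X',X[m]); pr('anvil Y',Y[m])
# angle from anvil edges
from numpy import polyfit
ys=np.arange(Y[m].min()+6,Y[m].max()-6,4)
f=[np.percentile(X[m&(abs(Y-y)<3)],2) for y in ys]; g=[np.percentile(X[m&(abs(Y-y)<3)],98) for y in ys]
print('edge slopes deg',np.degrees(np.polyfit(ys,f,1))[0],np.degrees(np.polyfit(ys,g,1))[0])
x0=np.percentile(X[m],1)
m=box&(abs(Z-57.5)<1.8)&(X<x0-8); 
yc=(np.percentile(Y[box&(abs(Z-74.5)<2.5)],1)+np.percentile(Y[box&(abs(Z-74.5)<2.5)],99))/2
for s in (-1,1):
    k=m&((Y-yc)*s>25); pr('lip X',X[k]); pr('lip Y',Y[k]-yc)
print('face',x0,'yc',yc)
st=manip.sense(); e=st['eef_pos']; 
print('tcp X,Y',e[:2]@n,e[:2]@t, 'world n',n)
q=(Z>150)&(abs(X-e[:2]@n)<12); C=w['c'].astype(int); q&=(C.min(2)>120)
pr('plate X',X[q]);pr('plate Y',Y[q]);pr('plate Z',Z[q])
pad=box=(Z>36)&(Z<72)&(abs(Y-yc)<20)&(X<x0-12)&(X>x0-80); pr('pad X',X[pad])
```

```text
anvil X 4043 [155.2 156.  165.9 175.8 176.8]
anvil Y 4043 [-611.7 -608.2 -565.7 -518.8 -514.1]
edge slopes deg 0.12227812339088898 0.2049701124819166
lip X 646 [131.3 131.4 137.4 144.2 146.5]
lip Y 646 [-53.3 -52.4 -40.9 -27.1 -26.2]
lip X 307 [131.6 131.7 135.  139.  139.8]
lip Y 307 [26.2 27.1 38.4 52.2 53.5]
face 155.1731431910247 yc -562.9152780298433
tcp X,Y 148.13124585723384 -502.00509192873176 world n [0.13225639 0.99121554]
plate X 3465 [138.5 140.9 145.8 150.5 153. ]
plate Y 3465 [-547.2 -547.  -531.6 -482.7 -478.8]
plate Z 3465 [158.9 187.1 206.3 268.7 269.6]
pad X 1855 [ 75.5  76.8  86.4 116.6 116.7]
```

Run:
```python
from h import *
a=np.radians(82.25); n=np.array([np.cos(a),np.sin(a)]); t=np.array([-n[1],n[0]])
es=[];
for i in range(2):
    c=snap('wrist');P=pts(c);C=c['color'].astype(int);es.append(manip.sense()['eef_pos'])
    X=P[:,:,:2]@n; Y=P[:,:,:2]@t; Z=P[:,:,2]
    e=es[-1][:2]
    q=(abs(Z-206)<2.5)&(abs(X-e@n)<12)&(C.min(2)>100)&(Y<e@t-12)
    print('plate top',q.sum(),np.percentile(X[q],[2,50,98]).round(1),np.percentile(Y[q],[1,99]).round(1),Z[q].mean())
    # mid per row in Y bins
    yb=np.arange(Y[q].min()+2,Y[q].max()-1,3); mid=[(X[q&(abs(Y-y)<2)].min()+X[q&(abs(Y-y)<2)].max())/2 for y in yb]
    print(np.round(mid,1), np.degrees(np.polyfit(yb,mid,1)[0]))
    A=(abs(Z-74.5)<2)&(Y<-510)&(Y>-620)&(X>120)&(X<190); print('face',np.percentile(X[A],1),'Yc',np.percentile(Y[A],[.5,99.5]).mean())
    print('tcp',e@n,e@t,es[-1][2])
    # lower body of plate: leaning?
    q=(Z<195)&(Z>100)&(abs(X-e@n)<14)&(C.min(2)>90)&(Y<e@t-12); print('below',q.sum(), np.c_[X[q],Y[q],Z[q]][::max(1,q.sum()//6)].round(1).tolist())
```

```text
plate top 1576 [144.3 148.  152. ] [-547.1 -514.1] 206.10779622811773
[148.1 148.1 148.1 148.1 148.1 148.2 148.2 148.2 148.2 148.  148. ] -0.1284189926507873
face 156.62532393438653 Yc -562.575726778528
tcp 150.05101803836303 -501.789702403538 201.92708626541457
below 320 [[151.8, -546.9, 113.3], [149.7, -547.0, 135.7], [150.6, -547.1, 154.1], [146.4, -547.0, 165.0], [151.7, -546.8, 177.0], [150.5, -547.1, 187.9], [144.9, -546.9, 195.0]]
plate top 1578 [145.  148.7 152.6] [-547.1 -514.3] 206.02828859162858
[148.8 148.8 148.8 148.8 148.8 148.8 148.9 148.9 148.9 148.7 148.7] -0.17603441933652839
face 156.74531942353124 Yc -562.3495270997785
tcp 150.49137851006003 -501.81197668154573 201.84106660734003
below 318 [[152.5, -547.0, 112.6], [150.3, -547.3, 137.0], [151.3, -547.1, 153.2], [147.1, -547.4, 166.8], [152.4, -547.0, 177.3], [151.3, -547.1, 187.2]]
```

```bash
python3 -m creep '[[[20,-0.8,0],[0,0,0],0],[[20,-0.8,0],[0,0,0],0],[[20,-0.9,0],[0,0,0],0],[[0,0,12],[0,0,0],0],[[0,0,12],[0,0,0],0],[[0,0,0],[0,0,0],0],[[0,0,0],[0,0,0],0]]'
python3 - <<'E'
from h import *
a=np.radians(82.25); n=np.array([np.cos(a),np.sin(a)]); t=np.array([-n[1],n[0]])
s=snap('side'); save(s,'side1.png')
c=snap('wrist');P=pts(c);C=c['color'].astype(int); save(c,'w3.png')
st=manip.sense();e=st['eef_pos'][:2];z=st['eef_pos'][2]
print('tcp',e@n,e@t,z,st['ft_force'])
X=P[:,:,:2]@n; Y=P[:,:,:2]@t; Z=P[:,:,2]
q=(abs(Z-z-4)<3)&(abs(X-e@n)<12)&(C.min(2)>100)&(Y<e@t-12)
print('plate',q.sum(),np.percentile(X[q],[2,50,98]).round(1),np.percentile(Y[q],[1,99]).round(1))
A=(abs(Z-74.5)<2)&(Y<-500)&(Y>-625)&(X>120)&(X<190)
print('anvil',A.sum(),np.percentile(X[A],[1,99]),np.percentile(Y[A],[.5,99.5]))
B=(abs(Z-57)<2)&(Y<-500)&(Y>-625)&(X>120)&(X<190)
print('lip',B.sum(),np.percentile(X[B],[1,5,50,95,99]).round(1),np.percentile(Y[B],[1,99]).round(1))
E
```

```text
time: 6.18
eef_pos: [576.9, 75.4, 177.7]
orientation: [3.134, -0.216, 0.0]
ft_force: [0.2, 0.2, -1.5]
finger_gap: 7.8
grasp_force: 20.0
tcp 152.54259642942685 -561.7418843784992 178.17181496542003 [ 0.03631972  0.62104238 -0.70277261]
plate 1580 [147.5 151.2 155.2] [-607.1 -574.2]
anvil 2816 [157.34824969 178.12999654] [-612.16731185 -534.54228759]
lip 944 [132.7 133.4 141.6 172.8 177.4] [-616.5 -536. ]
```

View pics/w3.png

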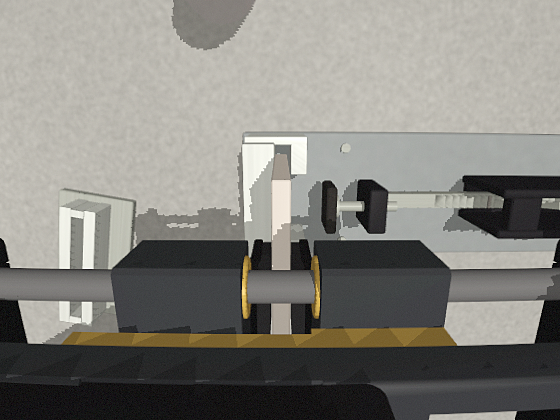

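The plate's top edge at column 282 sits over the slot, between the anvil at 272 and the lips at about 290. Measured offsets are under 0.5 mm, so I'll lower it gently.

```bash
python3 -m creep '[[[0,0,5],[0,0,0],0],[[0,0,5],[0,0,0],0],[[0,0,5],[0,0,0],0],[[0,0,5],[0,0,0],0],[[0,0,4],[0,0,0],0],[[0,0,4],[0,0,0],0],[[0,0,4],[0,0,0],0],[[0,0,4],[0,0,0],0]]'
```

```text
time: 7.28
eef_pos: [577.1, 75.3, 141.3]
orientation: [-3.134, 0.216, -0.0]
ft_force: [0.4, -1.0, -1.1]
finger_gap: 7.7
grasp_force: 20.0
```

```bash
python3 -m creep '[[[0,0,5],[0,0,0],0],[[0,0,5],[0,0,0],0],[[0,0,5],[0,0,0],0],[[0,0,5],[0,0,0],0],[[0,0,5],[0,0,0],0],[[0,0,4],[0,0,0],0],[[0,0,3],[0,0,0],0],[[0,0,0],[0,0,0],0]]'
```

```text
time: 8.28
eef_pos: [577.0, 75.2, 109.3]
orientation: [3.134, -0.216, -0.001]
ft_force: [0.5, 0.5, -0.9]
finger_gap: 7.8
grasp_force: 20.0
```

```bash
python3 -m creep '[[[0,0,2],[0,0,0],0],[[0,0,1.5],[0,0,0],0],[[0,0,1],[0,0,0],0],[[0,0,0],[0,0,0],0]]' 10
```

```text
time: 8.78
eef_pos: [577.0, 75.2, 105.0]
orientation: [3.134, -0.216, -0.0]
ft_force: [-0.1, 0.9, -2.3]
finger_gap: 8.0
grasp_force: 10.0
```

```bash
python3 -m creep '[[[0,0,1],[0,0,0],0],[[0,0,0],[0,0,0],0]]'; python3 -m creep '[[[0,0,1],[0,0,0],0],[[0,0,0],[0,0,0],0]]'
```

```text
time: 9.02
eef_pos: [577.0, 75.2, 104.0]
orientation: [3.134, -0.216, -0.0]
ft_force: [0.5, 0.6, -1.0]
finger_gap: 8.0
grasp_force: 10.0
time: 9.28
eef_pos: [577.2, 75.3, 103.5]
orientation: [-3.134, 0.216, -0.001]
ft_force: [-0.1, 0.2, 1.3]
finger_gap: 8.0
grasp_force: 10.0
```

```bash
python3 -m creep '[[[0,0,1],[0,0,0],0],[[0,0,0],[0,0,0],0]]'
```

```text
time: 9.52
eef_pos: [577.3, 75.3, 103.5]
orientation: [3.134, -0.215, 0.001]
ft_force: [-4.0, 0.5, 7.8]
finger_gap: 8.0
grasp_force: 10.0
```

Contact at 7.8 N at the expected seat height, so the plate is seated. I'll release it, lift, and move towards the handle.

```bash
python3 -m creep '[[[0,0,-0.7],[0,0,0],0],[[0,0,0],[0,0,0],25],[[0,0,0],[0,0,0],25],[[0,0,0],[0,0,0],25],[[0,0,-15],[0,0,0],25],[[0,0,-30],[0,0,0],87],[[0,0,-50],[0,0,0],87],[[0,0,-50],[0,0,0],87]]'
python3 -m creep '[[[-10,40,0],[0,0,0],87],[[-10,40,0],[0,0,0],87],[[-10,40,0],[0,0,0],87],[[-10,40,0],[0,0,0],87],[[-10,40,0],[0,0,0],87],[[-10,41,0],[0,0,0],87],[[0,0,0],[0,0,0],87],[[0,0,0],[0,0,0],87]]'
python3 - <<'E'
from h import *
a=np.radians(82.25); n=np.array([np.cos(a),np.sin(a)]); t=np.array([-n[1],n[0]])
c=snap('wrist');P=pts(c);C=c['color'].astype(int); save(c,'w4.png')
st=manip.sense();e=st['eef_pos'][:2];z=st['eef_pos'][2]
print('tcp',e@n,e@t,z,st['ft_force'],st['orientation'])
X=P[:,:,:2]@n; Y=P[:,:,:2]@t; Z=P[:,:,2]
box=(Y>-660)&(Y<-500)&(X>-140)&(X<220)
for lo,hi in ((9,15),(71,77),(100,109),(110,131),(140,150)):
    q=box&(Z>lo)&(Z<hi); print(lo,hi,q.sum(), np.percentile(X[q],[1,50,99]).round(1),np.percentile(Y[q],[1,50,99]).round(1)) if q.sum()>5 else 0
s=snap('side');save(s,'side2.png')
E
```

```text
time: 10.52
eef_pos: [577.1, 75.1, 250.3]
orientation: [-3.134, 0.216, -0.002]
ft_force: [0.8, -0.7, 0.0]
finger_gap: 47.4
grasp_force: 0.0
time: 11.52
eef_pos: [484.8, -155.2, 248.6]
orientation: [-3.134, 0.217, -0.002]
ft_force: [0.3, 0.0, 0.0]
finger_gap: 86.8
grasp_force: 0.0
tcp -88.06044170113415 -501.37258567654504 248.3807628185519 [ 0.32010082  0.91962014 -0.31181867] [-3.13410580e+00  2.15515701e-01 -1.82669741e-03]
9 15 18689 [-128.6   14.2  132.9] [-615.9 -577.  -508.3]
71 77 2309 [-109.5  -31.8  157. ] [-604.5 -567.1 -514.3]
100 109 271 [-72.7 -69.  148.7] [-571.9 -554.2 -517.5]
110 131 707 [-68.3 -60.8 -52. ] [-572.6 -562.6 -551.8]
140 150 1078 [-108.4  -98.7  -89.2] [-574.4 -562.5 -549.7]
```

View pics/w4.png

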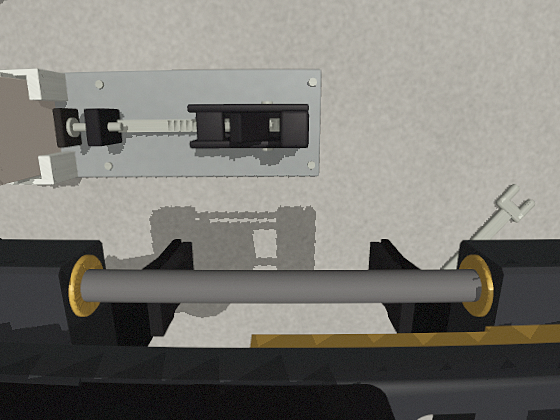

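The view shows the handle and trigger block at (250,125) and the pad at (66,128), with the plate seated at the far left. In the TCP frame the squeeze point is at X ≈ -88.7, so I'll go there and descend.

```bash
python3 -m creep '[[[20,-0.9,0],[0,0,0],87],[[20,-0.9,0],[0,0,0],87],[[20.7,-0.9,0],[0,0,0],87],[[0,0,20],[0,0,0],87],[[0,0,20],[0,0,0],87],[[0,0,20],[0,0,0],87],[[0,0,20],[0,0,0],87],[[0,0,20],[0,0,0],87],[[0,0,12],[0,0,0],87],[[0,0,5],[0,0,0],87],[[0,3,0],[0,0,0],87],[[0,0,0],[0,0,0],87]]' 30
cat > jaw.py <<'E'
from h import *
import sys
a=np.radians(82.25); n=np.array([np.cos(a),np.sin(a)]); t=np.array([-n[1],n[0]])
st=manip.sense();e=st['eef_pos']; print('tcp X,Y,z',(e[:2]@n).round(2),(e[:2]@t).round(2),e[2].round(2),'gap',st['finger_gap'],st['grasp_force'],st['ft_force'].round(1))
for nm in ('scene','side'):
    c=snap(nm);P=pts(c);C=c['color'].astype(int)
    if len(sys.argv)>1: np.savez(f'{nm}_{sys.argv[1]}.npz',P=P,c=c['color'])
    X=P[:,:,:2]@n-6; Y=P[:,:,:2]@t+562.3; Z=P[:,:,2]
    q=(C.max(2)<75)&(Z>35)&(Z<90)&(abs(Y)<26)&(X>12)&(X<142)
    h=np.histogram(X[q],bins=np.arange(12,146,4))
    print(nm,q.sum(),dict(zip(h[1][:-1].astype(int).tolist(),h[0].tolist())))
    # dark pixels per column-profile
    m=(X>12)&(X<145)&(Z>48)&(Z<74)&(C.max(2)<75);
E
python3 jaw.py 0
```

```text
time: 13.12
eef_pos: [545.1, -164.1, 131.5]
orientation: [3.134, -0.216, 0.002]
ft_force: [0.6, -0.5, 0.9]
finger_gap: 87.0
grasp_force: 0.0
tcp X,Y,z -89.08 -562.26 131.51 gap 87.02891975569166 0.0 [ 0.6 -0.5  0.9]
scene 146 {12: 3, 16: 0, 20: 0, 24: 0, 28: 0, 32: 0, 36: 0, 40: 0, 44: 0, 48: 0, 52: 0, 56: 0, 60: 0, 64: 0, 68: 19, 72: 29, 76: 24, 80: 21, 84: 0, 88: 0, 92: 0, 96: 0, 100: 0, 104: 13, 108: 25, 112: 12, 116: 0, 120: 0, 124: 0, 128: 0, 132: 0, 136: 0, 140: 0}
side 6 {12: 0, 16: 1, 20: 0, 24: 0, 28: 0, 32: 0, 36: 0, 40: 0, 44: 0, 48: 0, 52: 0, 56: 0, 60: 0, 64: 0, 68: 0, 72: 0, 76: 0, 80: 0, 84: 0, 88: 0, 92: 0, 96: 0, 100: 0, 104: 0, 108: 0, 112: 0, 116: 0, 120: 0, 124: 0, 128: 0, 132: 0, 136: 2, 140: 3}
```

The scene camera resolves the head (mean X about 76) and the pad (about 109) separately, so their separation gives the pad travel. First pump.

```bash
cat > jaw.py <<'E'
from h import *
a=np.radians(82.25); n=np.array([np.cos(a),np.sin(a)]); t=np.array([-n[1],n[0]])
st=manip.sense();e=st['eef_pos']; print('t',st['time'],'gap',round(st['finger_gap'],1),round(st['grasp_force'],1),st['ft_force'].round(1))
H=[];D=[]
for i in range(4):
    c=snap('scene');P=pts(c);C=c['color'].astype(int)
    X=P[:,:,:2]@n-6; Y=P[:,:,:2]@t+562.3; Z=P[:,:,2]
    q=(C.max(2)<75)&(Z>35)&(Z<90)&(abs(Y)<26)&(X>60)&(X<146)
    x=np.sort(X[q]); g=np.argmax(np.diff(x[5:-5]))+6
    H.append((np.median(x[:g]),x[:g].mean(),np.percentile(x[:g],95)));D.append((np.median(x[g:]),x[g:].mean(),np.percentile(x[g:],95)))
h=np.mean(H,0);d=np.mean(D,0); print('head',h.round(1),'pad',d.round(1),'sep',(d-h).round(1))
E
python3 jaw.py
python3 -m creep '[[[0,0,0],[0,0,0],34],[[0,0,0],[0,0,0],34],[[0,0,0],[0,0,0],34],[[0,0,0],[0,0,0],34],[[0,0,0],[0,0,0],34],[[0,0,0],[0,0,0],34],[[0,0,0],[0,0,0],34],[[0,0,0],[0,0,0],34]]' 30
python3 jaw.py
```

```text
t 13.225 gap 87.0 0.0 [ 0.6  0.4 -0.3]
head [76.1 76.1 82.3] pad [109.7 109.8 113.1] sep [33.6 33.8 30.8]
time: 14.42
eef_pos: [545.5, -164.8, 131.7]
orientation: [3.133, -0.216, 0.004]
ft_force: [2.0, -2.8, 5.4]
finger_gap: 35.6
grasp_force: 30.0
t 14.425 gap 35.6 30.0 [ 2.  -2.8  5.4]
head [82.9 83.1 89.1] pad [117.  116.7 119.9] sep [34.1 33.6 30.8]
```

```bash
python3 -m creep '[[[0,0,0],[0,0,0],86],[[0,0,0],[0,0,0],86],[[0,0,0],[0,0,0],86],[[0,0,0],[0,0,0],86],[[0,0,0],[0,0,0],86],[[0,0,0],[0,0,0],86],[[0,0,0],[0,0,0],34],[[0,0,0],[0,0,0],34],[[0,0,0],[0,0,0],34],[[0,0,0],[0,0,0],34],[[0,0,0],[0,0,0],34],[[0,0,0],[0,0,0],34]]' 30
python3 jaw.py
```

```text
time: 16.12
eef_pos: [545.5, -164.1, 131.6]
orientation: [3.133, -0.214, 0.003]
ft_force: [0.0, -3.4, 2.4]
finger_gap: 37.6
grasp_force: 4.3
t 16.125 gap 37.6 4.3 [ 0.  -3.4  2.4]
head [88.5 88.8 94.9] pad [122.7 122.7 125.7] sep [34.2 33.9 30.8]
```

```bash
python3 -m creep '[[[0,0,0],[0,0,0],34],[[0,0,0],[0,0,0],34],[[0,0,0],[0,0,0],86],[[0,0,0],[0,0,0],86],[[0,0,0],[0,0,0],86],[[0,0,0],[0,0,0],86],[[0,0,0],[0,0,0],86],[[0,0,0],[0,0,0],86]]' 30
python3 -m creep '[[[0,0,0],[0,0,0],34],[[0,0,0],[0,0,0],34],[[0,0,0],[0,0,0],34],[[0,0,0],[0,0,0],34],[[0,0,0],[0,0,0],34],[[0,0,0],[0,0,0],34],[[0,0,0],[0,0,0],34],[[0,0,0],[0,0,0],34]]' 30
python3 jaw.py
```

```text
time: 17.32
eef_pos: [544.6, -164.0, 130.8]
orientation: [3.134, -0.216, -0.0]
ft_force: [0.0, 0.4, 0.0]
finger_gap: 83.5
grasp_force: 0.0
time: 18.32
eef_pos: [545.5, -164.8, 131.6]
orientation: [3.133, -0.216, 0.004]
ft_force: [0.5, -3.3, 5.0]
finger_gap: 35.7
grasp_force: 30.0
t 18.325 gap 35.7 30.0 [ 0.5 -3.3  5. ]
head [ 94.2  94.4 100.8] pad [128.  128.1 131.6] sep [33.8 33.7 30.9]
```

```bash
python3 -m creep '[[[0,0,0],[0,0,0],86],[[0,0,0],[0,0,0],86],[[0,0,0],[0,0,0],86],[[0,0,0],[0,0,0],86],[[0,0,0],[0,0,0],86],[[0,0,0],[0,0,0],86],[[0,0,0],[0,0,0],86]]' 30
python3 -m creep '[[[0,0,0],[0,0,0],34],[[0,0,0],[0,0,0],34],[[0,0,0],[0,0,0],34],[[0,0,0],[0,0,0],34],[[0,0,0],[0,0,0],34],[[0,0,0],[0,0,0],34],[[0,0,0],[0,0,0],34],[[0,0,0],[0,0,0],34]]' 30
python3 jaw.py
```

```text
time: 19.4
eef_pos: [544.6, -163.9, 130.8]
orientation: [3.134, -0.216, -0.0]
ft_force: [-0.1, 0.3, 0.2]
finger_gap: 84.8
grasp_force: 0.0
time: 20.4
eef_pos: [545.5, -164.8, 131.6]
orientation: [3.133, -0.216, 0.003]
ft_force: [0.5, -3.6, 5.4]
finger_gap: 35.8
grasp_force: 30.0
t 20.4 gap 35.8 30.0 [ 0.5 -3.6  5.4]
head [101.1 100.7 107. ] pad [134.6 134.6 137.7] sep [33.6 33.9 30.7]
```

```bash
python3 -m creep '[[[0,0,0],[0,0,0],86],[[0,0,0],[0,0,0],86],[[0,0,0],[0,0,0],86],[[0,0,0],[0,0,0],86],[[0,0,0],[0,0,0],86],[[0,0,0],[0,0,0],86],[[0,0,0],[0,0,0],86]]' 30
python3 -m creep '[[[0,0,0],[0,0,0],34],[[0,0,0],[0,0,0],34],[[0,0,0],[0,0,0],34],[[0,0,0],[0,0,0],34],[[0,0,0],[0,0,0],34],[[0,0,0],[0,0,0],34],[[0,0,0],[0,0,0],34],[[0,0,0],[0,0,0],34]]' 30
python3 jaw.py
```

```text
time: 21.48
eef_pos: [544.6, -163.9, 130.8]
orientation: [3.134, -0.216, 0.0]
ft_force: [-0.7, -0.7, -0.5]
finger_gap: 85.3
grasp_force: 0.0
time: 22.48
eef_pos: [545.5, -164.8, 131.6]
orientation: [3.133, -0.216, 0.004]
ft_force: [1.4, -3.2, 6.1]
finger_gap: 35.5
grasp_force: 30.0
t 22.475 gap 35.5 30.0 [ 1.4 -3.2  6.1]
head [106.8 106.9 112.9] pad [139.8 139.7 143. ] sep [33.1 32.8 30.1]
```

```bash
python3 -m creep '[[[0,0,0],[0,0,0],86],[[0,0,0],[0,0,0],86],[[0,0,0],[0,0,0],86],[[0,0,0],[0,0,0],86],[[0,0,0],[0,0,0],86],[[0,0,0],[0,0,0],86],[[0,0,0],[0,0,0],86]]' 30
python3 -m creep '[[[0,0,0],[0,0,0],34],[[0,0,0],[0,0,0],34],[[0,0,0],[0,0,0],34],[[0,0,0],[0,0,0],34],[[0,0,0],[0,0,0],34],[[0,0,0],[0,0,0],34],[[0,0,0],[0,0,0],34],[[0,0,0],[0,0,0],34]]' 30
python3 jaw.py
python3 - <<'E'
from h import *
c=snap('scene'); cv2.imwrite('pics/c9.png',cv2.resize(c['color'][170:270,210:360,::-1],None,fx=5,fy=5,interpolation=cv2.INTER_CUBIC))
E
```

```text
time: 23.55
eef_pos: [544.6, -164.0, 130.8]
orientation: [3.134, -0.216, 0.0]
ft_force: [0.5, 0.5, 0.7]
finger_gap: 85.4
grasp_force: 0.0
time: 24.55
eef_pos: [545.7, -164.8, 132.0]
orientation: [3.133, -0.215, 0.005]
ft_force: [1.6, -1.7, 5.5]
finger_gap: 35.7
grasp_force: 30.0
t 24.55 gap 35.7 30.0 [ 1.6 -1.7  5.5]
head [112.3 112.4 118.2] pad [140.2 140.2 143.4] sep [27.9 27.8 25.1]
```

View pics/c9.png

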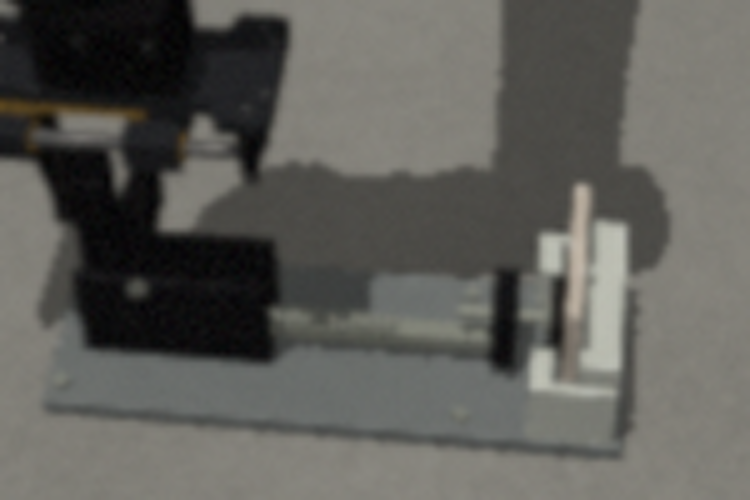

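The crop shows the plate upright in the slot at (575,280) with the pad on it at (555,310). The head–pad separation is down 6 mm (33.8 to 27.8), and the trigger is squeezed fully, with the gap at 35.7. I'll hand it in.

```bash
python3 -c "
from station import manip
print(manip.close_job())"
```

```text
the job is handed in; nothing more can be done
None
```

The job is handed in: the white plate is seated in the clamp slot and pressed against the anvil, with the spring pad pushed in about 6 mm by camera measurement and the trigger still held fully squeezed.

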